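# Repack the bearing set into its case in layers

### The job

Take the stack of bearing parts apart and pack the set into its plywood case in layers: the steel sleeve over the steel post in the one compartment and the aluminium block flat in the other, then the divider plate lying on the ledges over them with its knob up, and last the big brass ring flat on the divider around its knob. Set each part down rather than dropping it, and leave the hammer and the oil bottle alone.

Things in the scene. Friction and masses are not known exactly. Their poses are not given: they have to be found in the camera images.
- sleeve_c (a point): Steel sleeve (short tube), loose, 42 mm outside diameter, 24 mm bore, 30 mm high, standing upright on top of the stack. The point is its centre, half-way up; z is its axis, up.
- block_c (a point): Square aluminium bearing block, loose, 46 x 46 mm and 26 mm high, with a 16 mm hole down its middle; second in the stack, under the sleeve and on the brass ring, turned any way. The point is its centre, half-way up; x and y are square to its side faces, z up.
- ring_c (a point): Big brass bearing ring, loose, 62 mm outside diameter, 38 mm bore, 26 mm high, lying flat on the bench at the bottom of the stack, which it carries. The point is its centre, half-way up; z is its axis, up.
- divider_knob (a point): Divider: loose plywood plate 138 mm (its x) by 106 mm (its y), 6 mm thick, lying flat on the bench away from the stack; on its middle stands a dark square wooden knob, 14 x 14 mm, 30 mm high, sides along x and y. The point is the knob's centre, 21 mm above the plate's underside. Half a turn makes no difference.
- case: Open plywood case fixed to the bench, turned any way. Origin: centre of its underside; x along its length, z up. Outside 162 (x) by 130 (y), 60 mm high; walls and floor 6 mm thick. A 4 mm partition at x = 0 and 12 mm wide ledges along both end walls (x 63 to 75 mm either way) rise to 42 mm above the bench; the divider lies on these three.
- case_post (a point): Foot of the upright steel post (10 mm diameter, 22 mm high) on the case floor, in the middle of the +x compartment (61 by 118 mm), at x = 32.5 mm, y = 0 and 6 mm above the underside of the case. The sleeve goes over it. Axes as the case.
- case_bay (a point): Middle of the floor of the empty compartment (61 by 118 mm) on the -x side of the case, at x = -32.5 mm, y = 0, 6 mm above the underside of the case. The block goes there. Axes as the case.
- hammer: Bystander: hammer lying on the bench beyond the work, 260 mm long; not to be moved.
- oil: Bystander: white oil bottle, 56 mm diameter, 130 mm high, standing beyond the work; origin at the centre of its underside; not to be moved.
Not all that is in view belongs to the job. Leave any blue or green look-alike of the part that bears sleeve_c alone. Leave any purple look-alike of the part that bears divider_knob alone.

How it is judged (in metres and radians):
On the way, in this order (a step that is already met when the one before it is completed fails the run):
1. the sleeve stands over the post and the block lies on the floor of the other compartment, both let go (x of sleeve_c in the frame of case between 0.0205 and 0.0445 m and y of sleeve_c in the frame of case between -0.012 and 0.012 m and z of sleeve_c in the frame of case between 0.016 and 0.026 m and angle between each of sleeve_c, block_c's own z axis and vertical below 0.1 rad and x of block_c in the frame of case between -0.0465 and -0.0185 m and y of block_c in the frame of case between -0.042 and 0.042 m and z of block_c in the frame of case between 0.014 and 0.024 m and contact force between the fingers and sleeve below 0.05 N and contact force between the fingers and block below 0.05 N), for 0.2 s.
2. the divider lies flat on the ledges over them, knob up, and is let go (x of sleeve_c in the frame of case between 0.0205 and 0.0445 m and y of sleeve_c in the frame of case between -0.012 and 0.012 m and z of sleeve_c in the frame of case between 0.016 and 0.026 m and angle between each of sleeve_c, block_c's own z axis and vertical below 0.1 rad and x of block_c in the frame of case between -0.0465 and -0.0185 m and y of block_c in the frame of case between -0.042 and 0.042 m and z of block_c in the frame of case between 0.014 and 0.024 m and x of divider_knob in the frame of case between -0.01 and 0.01 m and y of divider_knob in the frame of case between -0.01 and 0.01 m and z of divider_knob in the frame of case between 0.058 and 0.067 m and angle between divider_knob's own z axis and vertical below 0.06 rad and angle between the x axis of divider_knob and the x axis of case, either way round below 0.15 rad and contact force between the fingers and divider below 0.05 N), for 0.2 s.
At the end, for the whole second after the job is handed in: Sleeve upright on the case floor around the post, block flat on the floor of the other compartment, divider on the ledges knob up (within 10 mm of the middle, 0.15 rad of lengthwise), ring flat on the divider around the knob (centres within 14 mm); heights within 5 mm; all released, at rest (x of sleeve_c in the frame of case between 0.0205 and 0.0445 m and y of sleeve_c in the frame of case between -0.012 and 0.012 m and z of sleeve_c in the frame of case between 0.016 and 0.026 m and angle between each of sleeve_c, block_c, ring_c's own z axis and vertical below 0.1 rad and x of block_c in the frame of case between -0.0465 and -0.0185 m and y of block_c in the frame of case between -0.042 and 0.042 m and z of block_c in the frame of case between 0.014 and 0.024 m and x of divider_knob in the frame of case between -0.01 and 0.01 m and y of divider_knob in the frame of case between -0.01 and 0.01 m and z of divider_knob in the frame of case between 0.058 and 0.067 m and angle between divider_knob's own z axis and vertical below 0.06 rad and angle between the x axis of divider_knob and the x axis of case, either way round below 0.15 rad and horizontal distance between ring_c and divider_knob below 0.014 m and z of ring_c in the frame of case between 0.056 and 0.066 m and linear speed of each of sleeve, block, divider, ring below 0.02 m/s); the robot touches nothing.
It fails at once if a metal part is dropped: it moves faster than 0.7 m/s (a fall of about 25 mm) with no finger on it ((contact force between the fingers and sleeve below 0.05 N and linear speed of sleeve above 0.7 m/s) or (contact force between the fingers and block below 0.05 N and linear speed of block above 0.7 m/s) or (contact force between the fingers and ring below 0.05 N and linear speed of ring above 0.7 m/s)).
It fails at once if the hammer or the oil bottle is moved by more than 30 mm (distance of any of hammer, oil from where it was at the start of the episode above 0.03 m).
It also fails if it takes over 128 s, if anything falls off the work surface, if the arm or the gripper's body presses on something with over 40 N, if the wrist force passes 120 N, or if a joint passes its speed limit or range.

### The arm

A 6-joint arm with a two-finger parallel gripper is mounted at the origin on the work surface. World frame = base frame: x ahead of the robot, y to its left, z up, the work surface at z = 0. Lengths are in mm, angles in degrees, forces in N, time in s.
With the tool pointing down it reaches from about 300 to 850 mm from the base axis. Payload 4.2 kg.
Tool frame: the origin (TCP) lies at the very end of the fingers, on their centre line; the grasp point (between the pads) lies 19 mm behind it (hold_point_z is the z of the grasp point in the tool frame, in mm); z points along the fingers, y is the direction in which the jaws open and shut (so a half turn about z gives the same grasp; the last joint's range is limited). The gripper opens to 91 mm and grips with 3 to 60 N. Pads are 32 mm wide; open, the fingers measure 118 mm over their backs; the gripper's body (76 mm by 178 mm) begins 60 mm behind the grasp point.
Start: joints at [68.64, 18.312, 89.639, -0, 72.044, -1.146], TCP at [198.681, 539.601, 213.976] pointing down, gripper open.
Joint ranges: [-177.97, 177.97], [-48.28, 115.42], [12.27, 149.76], [-77.06, 257.06], [2.81, 150.46], [-146.56, 146.56]. Speed limits (degrees/s): [147.25, 147.25, 180, 180, 180, 180].

### API

Orientations are given as [roll, pitch, yaw] about the fixed x, y, z axes, in that order (R = Rz(yaw) Ry(pitch) Rx(roll)).
In Python, from workcell import state, grab_frame, job_done, hold_point_z gives the robot as it stands. The module is installed in compiled form; this text tells all that it offers.
- The arm moves only by the shell command python3 -m creep 'ROWS' [FORCE]. ROWS is JSON, a list of rows, each a list of 7 numbers: the closure, from 0 (fully open) to 1 (shut), then the shift along the tool's x, y, z in mm, then the turn, a rotation vector about the tool's x, y, z in degrees. A call has 1 to 5 rows; each row shifts and turns the commanded pose from where the row before left it, along the tool's axes as they then stand; what a row does not reach is not made up. A row lasts 1/8 s, in which the tool goes at most 62.5 mm and 10.7 degrees, less where a joint would pass 70% of its speed; a pose out of reach is approached as far as the arm can. A call is refused whole if a number of a shift passes 62.5 or a number of a turn 10.7, either way. A call with a gripper value outside its range is refused whole. The fingers move at their own pace and stop on an object; FORCE is the grip in N (left out, the last holds). Time passes only in rows, so rows that do not move let the fingers close. It gives the time, the measured TCP pose, the force and the opening at its end, in the units of the state.
- state(): the state, without advancing time (a new reading comes with each control period).
- grab_frame(name): name is "scene" or "top" or "wrist"; returns a dict with "frame" (400x640x3 uint8, red, green, blue), "fx", "fy", "cx", "cy" (pixels), "k1" (the pictures are not rectified: a ray, as slopes to the right and down, at radius r is drawn at 1 + k1 r^2 times it, then the intrinsics apply), "view" (4x4, takes a point from world to camera coordinates). Camera axes: x right, y down, z forward; pixel columns grow to the right and rows downward; lengths in mm; the calibration is good to about 2 mm. A picture is of the moment at which its call begins. There is no depth.
- job_done(): hands the job in, once; it reports no verdict.
The state is a dict: "time_s": time; "qpos": joint angles; "qvel": joint speeds; "effort": joint torques, N m; "ee_pos": TCP position; "ee_rot": TCP orientation; "force": force on the tool from outside, world axes, zero at the start; "torque": the same for the moment, N m; "gripper_width": finger opening in mm.
Only numpy, scipy, OpenCV 4.12 (cv2) and the standard library are available. Lean on these libraries where they do the work, as an engineer would, in place of code of your own. Each camera call takes 0.05 s, during which the arm holds its last target.

## Working session

There is one attempt and no reset: what is moved stays moved. The work goes in short steps, Python scripts to look and compute and a shell command to move; the robot and the scene stay as the last step left them, time stands still between calls to the robot, and variables do not carry over. Pictures are saved under pics/ and viewed, and the job is handed in when it is done.

```bash
mkdir -p pics; ls; cat > h.py <<'E'
import numpy as np, cv2
from workcell import state, grab_frame, job_done, hold_point_z
def grab(name,fn=None):
    f=grab_frame(name)
    if fn: cv2.imwrite('pics/'+fn+'.png', f['frame'][:,:,::-1])
    return f
def ray(f,uv):
    K=np.array([[f['fx'],0,f['cx']],[0,f['fy'],f['cy']],[0,0,1]],float)
    # distortion: xd = xu*(1+k1 r^2): OpenCV model with only k1
    p=cv2.undistortPoints(np.array(uv,float).reshape(-1,1,2),K,np.array([f['k1'],0,0,0],float)).reshape(-1,2)
    V=np.array(f['view'],float); R=V[:3,:3]; t=V[:3,3]
    d=np.c_[p,np.ones(len(p))]@R
    return -R.T@t, d
def onplane(f,uv,z):
    c,d=ray(f,uv); s=(z-c[2])/d[:,2]
    return c+d*s[:,None]
def proj(f,P):
    K=np.array([[f['fx'],0,f['cx']],[0,f['fy'],f['cy']],[0,0,1]],float)
    V=np.array(f['view'],float)
    r,_=cv2.Rodrigues(V[:3,:3])
    return cv2.projectPoints(np.array(P,float).reshape(-1,1,3),r,V[:3,3],K,np.array([f['k1'],0,0,0],float))[0].reshape(-1,2)
E
python3 - <<'E'
from h import *
for n in ['scene','top','wrist']:
    f=grab(n,n+'0'); c,_=ray(f,[[320,200]]); print(n,f['fx'],f['k1'],c.round(1)); print(np.array(f['view']).round(3))
s=state(); print(s['ee_pos'],s['ee_rot'],s['gripper_width'],s['force'],hold_point_z if not callable(hold_point_z) else hold_point_z(),s['time_s'])
E
```

```text
pics
scene 388.7749246734581 -0.041429631501454005 [1263.6  219.4  542.8]
[[-3.230000e-01  9.470000e-01  5.000000e-03  1.970830e+02]
 [ 5.390000e-01  1.880000e-01 -8.210000e-01 -2.770950e+02]
 [-7.780000e-01 -2.620000e-01 -5.710000e-01  1.350514e+03]
 [ 0.000000e+00  0.000000e+00  0.000000e+00  1.000000e+00]]
top 389.3270169351389 0.017497872705036117 [540.7 -11.3 915.9]
[[-2.20000e-02 -1.00000e+00  1.50000e-02 -1.34720e+01]
 [-9.93000e-01  2.00000e-02 -1.19000e-01  6.45779e+02]
 [ 1.18000e-01 -1.80000e-02 -9.93000e-01  8.45048e+02]
 [ 0.00000e+00  0.00000e+00  0.00000e+00  1.00000e+00]]
wrist 350.7422361387884 -0.010008436813681534 [128.5 565.6 384.2]
[[ 3.47000e-01  9.38000e-01 -0.00000e+00 -5.74944e+02]
 [ 9.06000e-01 -3.35000e-01  2.60000e-01 -2.68450e+01]
 [ 2.44000e-01 -9.00000e-02 -9.66000e-01  3.90743e+02]
 [ 0.00000e+00  0.00000e+00  0.00000e+00  1.00000e+00]]
[198.54998142 539.24642605 213.30565256] [-1.79924142e+02 -1.02356685e-03  1.59786761e+02] 90.92260484769871 [0.05769144 0.36460569 0.06418216] -18.8 0.15
```

View pics/top0.png

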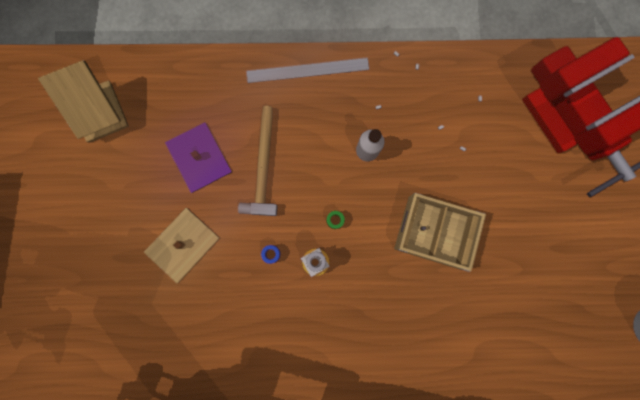

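View pics/scene0.png

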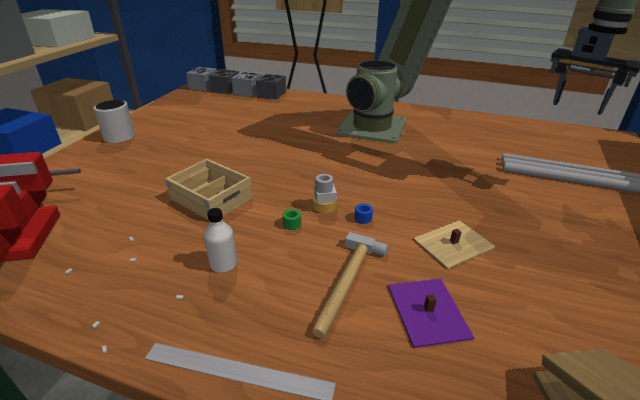

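View pics/wrist0.png

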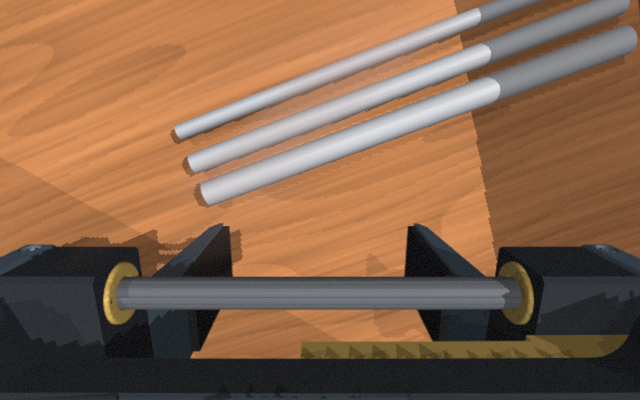

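The top view shows the stack at about (315,262), with the steel sleeve on an aluminium block on a brass ring. The blue (270,254) and green (336,219) rings are look-alikes. The plain plywood divider with a knob is at (180,245), and its purple look-alike is at (198,157). The case is at (442,232), with the post visible near (424,228). I'll enlarge these to confirm.

```bash
python3 - <<'E'
import cv2, numpy as np
t=cv2.imread('pics/top0.png'); s=cv2.imread('pics/scene0.png')
a=cv2.resize(t[180:290,385:500],None,fx=3.4,fy=3.4,interpolation=cv2.INTER_CUBIC)
b=cv2.resize(t[200:290,130:230],None,fx=3.4,fy=3.4,interpolation=cv2.INTER_CUBIC)
c=cv2.resize(t[240:285,290:340],None,fx=6,fy=6,interpolation=cv2.INTER_CUBIC)
d=cv2.resize(s[150:220,150:350],None,fx=3.8,fy=3.8,interpolation=cv2.INTER_CUBIC)
W=800; im=np.zeros((600,W,3),np.uint8)
im[:a.shape[0],:a.shape[1]]=a
im[:b.shape[0],400:400+b.shape[1]]=b
d=cv2.resize(d,(440,154)); im[400:554,:440]=d
c=c[:270,:300]; im[320:320+c.shape[0],460:460+c.shape[1]]=c
cv2.imwrite('pics/crops0.png',im)
E
```

```text
(no output)
```

View pics/crops0.png

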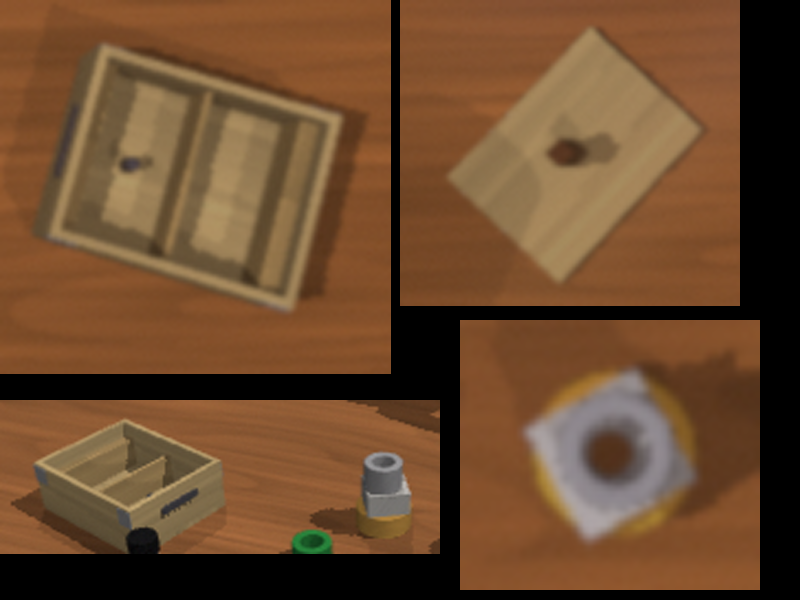

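```bash
python3 - <<'E'
from h import *
f=grab('top')
C=np.array([[104,45],[343,116],[292,308],[50,238]])/3.4-.35+[385,180]
P=onplane(f,C,60); print('case',P.round(1).tolist(), P.mean(0).round(1), [np.linalg.norm(P[i]-P[(i+1)%4]).round(1) for i in range(4)])
# long axis; +x is the post side
ex=(P[0]+P[3]-P[1]-P[2]); yaw=np.degrees(np.arctan2(ex[1],ex[0])); ey=(P[3]-P[0]+P[2]-P[1])
print('yaw case',yaw, np.degrees(np.arctan2(ey[1],ey[0])))
pt=onplane(f,np.array([[131,163]])/3.4-.35+[385,180],28); print('post top',pt)
e=ex/np.linalg.norm(ex); print('pred post',P.mean(0)+32.5*e)
D=np.array([[192,27],[305,129],[160,284],[47,177]])/3.4-.35+[130,200]
P=onplane(f,D,6); print('div',P.round(1).tolist(),P.mean(0).round(1),[np.linalg.norm(P[i]-P[(i+1)%4]).round(1) for i in range(4)])
ex=(P[0]+P[1]-P[2]-P[3]); print('yaw div',np.degrees(np.arctan2(ex[1],ex[0])))
ex=(P[0]+P[3]-P[2]-P[1]); print('yaw div',np.degrees(np.arctan2(ex[1],ex[0])))
S=onplane(f,np.array([[151,135]])/6-.4+[290,240],82); print('sleeve',S)
B=np.array([[170,52],[234,157],[129,220],[67,112]])/6-.4+[290,240]
P=onplane(f,B,52); print('block',P.round(1).tolist(),P.mean(0),[np.linalg.norm(P[i]-P[(i+1)%4]).round(1) for i in range(4)])
ex=P[0]+P[1]-P[2]-P[3];print(np.degrees(np.arctan2(ex[1],ex[0])))
E
```

```text
case [[660.3, -236.0, 60.0], [610.5, -389.4, 60.0], [488.1, -347.6, 60.0], [535.7, -194.8, 60.0]] [ 573.7 -291.9   60. ] [np.float64(161.3), np.float64(129.4), np.float64(160.1), np.float64(131.3)]
yaw case 72.36221731345005 161.44906743153498
post top [[ 584.36585966 -258.46310749   28.        ]]
pred post [ 583.51182194 -260.95737762   60.        ]
div [[643.8, 288.3, 6.0], [572.3, 210.7, 6.0], [471.0, 306.0, 6.0], [543.9, 383.2, 6.0]] [557.8 297.1   6. ] [np.float64(105.6), np.float64(139.1), np.float64(106.1), np.float64(137.7)]
yaw div -43.39671154911308
yaw div 46.990447065812795
sleeve [[513.55986578  -9.31026209  82.        ]]
block [[542.5, -16.8, 52.0], [504.0, -39.4, 52.0], [482.2, -0.6, 52.0], [521.6, 21.3, 52.0]] [512.57556312  -8.88150431  52.        ] [np.float64(44.7), np.float64(44.4), np.float64(45.1), np.float64(43.5)]
-60.94638516901684
```

```bash
cat >> h.py <<'E'
from scipy.spatial.transform import Rotation as Ro
def plan(pos,yaw,n,g=0.0,turn_n=None):
    """print rows (world-straight, constant turn) from the current pose to pos, tool down with yaw"""
    s=state(); p=np.array(s['ee_pos']); R=Ro.from_euler('xyz',s['ee_rot'],degrees=True)
    T=Ro.from_euler('xyz',[180,0,yaw],degrees=True)
    rv=(R.inv()*T).as_rotvec(degrees=True); d=np.array(pos)-p
    m=turn_n or n
    print('dist',np.linalg.norm(d).round(1),'turn',rv.round(1))
    for i in range(n):
        sh=R.inv().apply(d/n); r=rv/m if i<m else rv*0
        print([g]+(np.round(sh*2)/2).tolist()+np.round(r,1).tolist())
        R=R*Ro.from_rotvec(r,degrees=True)
E
python3 -c "
from h import *
plan([513.3,-9.2,150],72,14)"
```

```text
dist 635.6 turn [-0.   0.  87.8]
[0.0, -34.5, -29.0, 4.5, -0.0, 0.0, 6.3]
[0.0, -37.5, -25.0, 4.5, -0.0, 0.0, 6.3]
[0.0, -40.0, -21.0, 4.5, -0.0, 0.0, 6.3]
[0.0, -42.0, -16.5, 4.5, -0.0, 0.0, 6.3]
[0.0, -43.5, -11.5, 4.5, -0.0, 0.0, 6.3]
[0.0, -44.5, -6.5, 4.5, -0.0, 0.0, 6.3]
[0.0, -45.0, -2.0, 4.5, -0.0, 0.0, 6.3]
[0.0, -45.0, 3.0, 4.5, -0.0, 0.0, 6.3]
[0.0, -44.5, 8.0, 4.5, -0.0, 0.0, 6.3]
[0.0, -43.5, 13.0, 4.5, -0.0, 0.0, 6.3]
[0.0, -41.5, 17.5, 4.5, -0.0, 0.0, 6.3]
[0.0, -39.5, 22.0, 4.5, -0.0, 0.0, 6.3]
[0.0, -37.0, 26.0, 4.5, -0.0, 0.0, 6.3]
[0.0, -34.0, 30.0, 4.5, -0.0, 0.0, 6.3]
```

```bash
python3 -m creep '[[0,-35,-29,4,0,0,6],[0,-38,-25,4,0,0,6],[0,-40,-21,4,0,0,6],[0,-42,-17,4,0,0,6],[0,-43,-12,4,0,0,6]]' 30
python3 -m creep '[[0,-44,-7,4,0,0,6],[0,-45,-2,4,0,0,6],[0,-45,3,4,0,0,6],[0,-44,8,4,0,0,6],[0,-43,13,4,0,0,6]]'
python3 -c "
from h import *
plan([513.3,-9.2,150],72,4)"
```

```text
time_s: 0.82
ee_pos: [312.6, 342.7, 193.8]
ee_rot: [180.0, 0.0, 129.6]
force: [0.5, -0.2, 0.5]
gripper_width: 91.2
time_s: 1.45
ee_pos: [430.4, 151.8, 173.9]
ee_rot: [180.0, -0.0, 99.6]
force: [0.3, -0.0, 0.2]
gripper_width: 91.2
dist 182.6 turn [ 0.  -0.  27.6]
[0.0, -43.0, 13.5, 6.0, 0.0, -0.0, 6.9]
[0.0, -41.0, 19.0, 6.0, 0.0, -0.0, 6.9]
[0.0, -38.5, 23.5, 6.0, 0.0, -0.0, 6.9]
[0.0, -35.5, 28.0, 6.0, 0.0, -0.0, 6.9]
```

```bash
python3 -m creep '[[0,-43,14,6,0,0,7],[0,-41,19,6,0,0,7],[0,-38,24,6,0,0,7],[0,-36,28,6,0,0,6.5],[0,0,0,0,0,0,0]]'
python3 -c "
from h import *
f=grab('wrist','w1'); print(proj(f,[[513.3,-9.2,82],[512.8,-9,52],[513,-9,26]]).round(1))
plan([513.3,-9.2,57],72,2)"
```

```text
time_s: 2.08
ee_pos: [514.4, -9.6, 149.2]
ee_rot: [-180.0, 0.0, 72.1]
force: [-0.9, 0.6, -1.8]
gripper_width: 91.0
[[318.9 217.7]
 [318.2 206.5]
 [318.4 198.5]]
dist 92.4 turn [-0.1  0.   0.2]
[0.0, -0.5, 0.0, 46.0, -0.0, 0.0, 0.1]
[0.0, -0.5, 0.0, 46.0, -0.0, 0.0, 0.1]
```

View pics/w1.png

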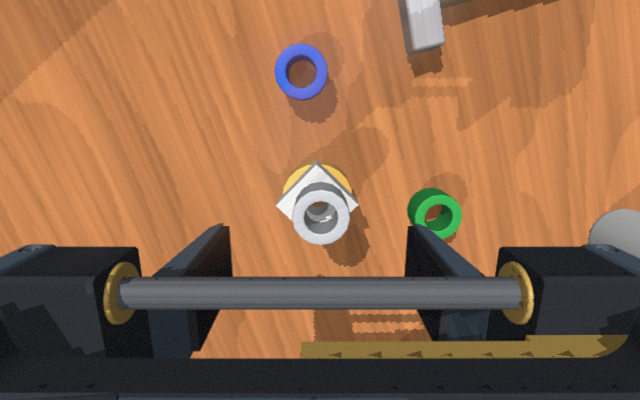

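The wrist view shows the steel sleeve top at about (320,216), predicted at (319,218), so they agree to about 1 mm. Block corners are at (276,206), (318,163) and (359,206). The blue (301,71) and green (435,213) look-alikes stand clear of it.

```bash
python3 - <<'E'
from h import *
f=grab('wrist')
P=onplane(f,[[276,206],[318,163],[359,206]],52);print(P.round(1)); 
for a,b in((0,1),(1,2)):
  d=P[b]-P[a]; print(np.linalg.norm(d),np.degrees(np.arctan2(d[1],d[0])))
print((P[0]+P[2])/2)
print('sleeve',onplane(f,[[320.5,216]],82),'green',onplane(f,[[439,214]],30),'blue',onplane(f,[[301,71]],30))
E
python3 -m creep '[[0,0,0,31,0,0,0],[0,0,0,31,0,0,0],[0,0,0,30,0,0,0],[0.55,0,0,0,0,0,0],[0.55,0,0,0,0,0,0]]' 30
python3 -m creep '[[0.65,0,0,0,0,0,0],[0.65,0,0,0,0,0,0]]' 30
```

```text
[[480.2   3.1  52. ]
 [522.4  25.4  52. ]
 [542.9 -17.1  52. ]]
47.77273724776929 27.872472519360315
47.19336743492881 -64.3633130434458
[511.52606174  -7.03050827  52.        ]
sleeve [[513.89732747  -6.93344804  82.        ]] green [[607.3100869  -51.76395577  30.        ]] blue [[530.93761779  94.90851126  30.        ]]
time_s: 2.8
ee_pos: [514.2, -6.6, 59.1]
ee_rot: [179.9, -0.0, 72.4]
force: [0.4, 0.2, 0.6]
gripper_width: 73.8
time_s: 3.05
ee_pos: [514.2, -7.2, 58.9]
ee_rot: [179.9, -0.0, 72.3]
force: [0.8, 0.3, -0.5]
gripper_width: 54.2
```

```bash
python3 -m creep '[[0.65,0,0,0,0,0,0],[0.7,0,0,0,0,0,0],[0.7,0,0,0,0,0,0],[0.7,0,0,0,0,0,0]]' 30
python3 -m creep '[[0.7,0,0,-20,0,0,0],[0.7,0,0,-30,0,0,0],[0.7,0,0,-10,0,0,0],[0.7,0,0,0,0,0,0]]'
python3 -c "
from h import *
plan([584,-260.3,130],72,7,0.7)
f=grab('wrist','w2')"
```

```text
time_s: 3.55
ee_pos: [514.5, -7.5, 58.5]
ee_rot: [179.9, -0.0, 72.3]
force: [1.2, -1.0, 5.7]
gripper_width: 41.1
time_s: 4.05
ee_pos: [513.1, -7.2, 117.6]
ee_rot: [-180.0, -0.0, 72.3]
force: [-0.1, 1.1, -2.8]
gripper_width: 40.8
dist 263.1 turn [-0.   0.   0.3]
[0.7, -31.5, 20.5, -2.0, -0.0, 0.0, 0.0]
[0.7, -31.5, 20.5, -2.0, -0.0, 0.0, 0.0]
[0.7, -31.5, 20.5, -2.0, -0.0, 0.0, 0.0]
[0.7, -31.5, 20.5, -2.0, -0.0, 0.0, 0.0]
[0.7, -31.5, 20.5, -2.0, -0.0, 0.0, 0.0]
[0.7, -31.5, 21.0, -2.0, -0.0, 0.0, 0.0]
[0.7, -31.5, 21.0, -2.0, -0.0, 0.0, 0.0]
```

View pics/w2.png

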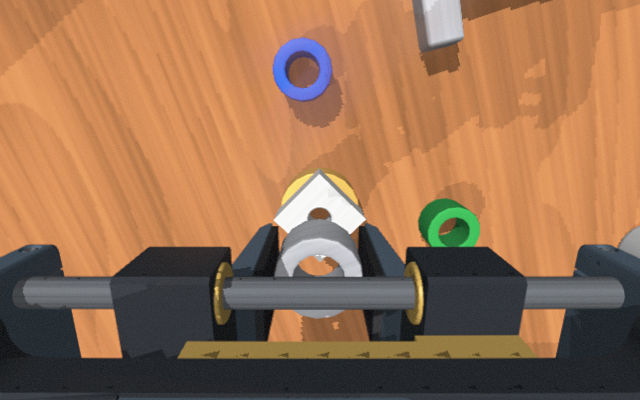

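The sleeve is held upright between the pads at about (320,265), and the block stayed on the ring with its hole at (320,216). Next I carry the sleeve to the post.

```bash
python3 -m creep '[[0.7,-31,20,-2,0,0,0],[0.7,-32,21,-2,0,0,0],[0.7,-32,21,-2,0,0,0],[0.7,-32,21,-2,0,0,0],[0.7,-32,21,-2,0,0,0]]'
python3 -m creep '[[0.7,-31,20,-1,0,0,0],[0.7,-31,20,-1,0,0,0],[0.7,0,0,0,0,0,0],[0.7,0,0,0,0,0,0]]'
python3 -c "
from h import *
f=grab('wrist','w3')
g=grab('top','t3')
t=cv2.imread('pics/t3.png'); cv2.imwrite('pics/t3c.png',cv2.resize(t[170:300,370:520],None,fx=4,fy=4,interpolation=cv2.INTER_CUBIC))
plan([584,-260.3,110],72,2,0.7)"
```

```text
time_s: 4.72
ee_pos: [563.4, -191.2, 126.0]
ee_rot: [-179.8, -0.0, 72.3]
force: [1.1, 1.1, -3.4]
gripper_width: 40.9
time_s: 5.22
ee_pos: [582.4, -260.8, 128.2]
ee_rot: [-179.8, -0.1, 72.3]
force: [0.4, 1.5, -2.4]
gripper_width: 40.2
dist 19.1 turn [-0.1 -0.   0.3]
[0.7, 0.0, 0.5, 9.5, -0.1, -0.0, 0.2]
[0.7, 0.0, 0.5, 9.5, -0.1, -0.0, 0.2]
```

View pics/w3.png

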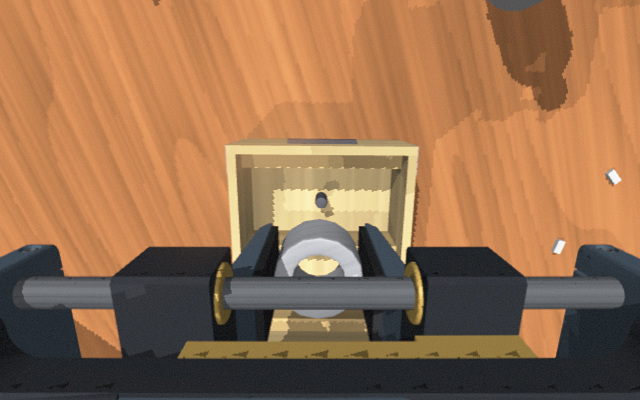

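The case is square to the tool. The post top is at about (321,196) and the far rim corners are at (228,146) and (418,146). The sleeve is on the case's centre line.

```bash
python3 - <<'E'
from h import *
f=grab('wrist')
print('post',onplane(f,[[321,196]],28)); P=onplane(f,[[228,146],[418,146]],60); print(P.round(1),np.linalg.norm(P[1]-P[0]),np.degrees(np.arctan2(*(P[0]-P[1])[[1,0]])))
e=np.array([np.cos(np.radians(72)),np.sin(np.radians(72)),0]); print('centre',P.mean(0)-81*e,'post',P.mean(0)-48.5*e)
s=state(); print(s['ee_pos'],s['force'])
E
```

```text
post [[ 585.6187833  -253.08008912   28.        ]]
[[ 538.2 -193.1   60. ]
 [ 661.  -232.4   60. ]] 128.98065873614902 162.26630238931438
centre [ 574.58639431 -289.82279795   60.        ] post [ 584.62944663 -258.91346117   60.        ]
[ 583.0465799  -260.47429472  129.41440479] [ 0.05668403 -0.21092116 -2.63358743]
```

```bash
python3 - <<'E'
from h import *
t=cv2.imread('pics/w3.png'); cv2.imwrite('pics/w3c.png',cv2.resize(t[130:300,220:430],None,fx=3.5,fy=3.5,interpolation=cv2.INTER_CUBIC))
E
```

```text
(no output)
```

View pics/w3c.png

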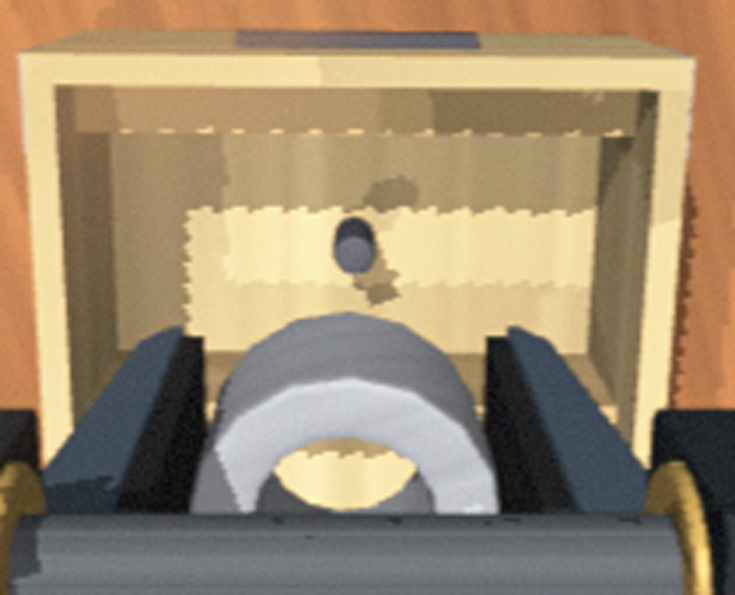

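```bash
python3 -m creep '[[0.7,2,1,25,0,0,0],[0.7,0,0,35,0,0,0],[0.7,0,0,25,0,0,0],[0.7,0,0,15,0,0,0],[0.7,0,0,5,0,0,0]]'
python3 -m creep '[[0.7,0,0,4,0,0,0],[0.7,0,0,3,0,0,0],[0.7,0,0,0,0,0,0]]'
```

```text
time_s: 6.0
ee_pos: [584.9, -259.5, 24.4]
ee_rot: [-179.9, -0.0, 72.3]
force: [0.7, 0.2, -2.2]
gripper_width: 40.7
time_s: 6.38
ee_pos: [585.2, -260.2, 18.3]
ee_rot: [180.0, -0.0, 72.3]
force: [-0.5, -0.2, -2.2]
gripper_width: 41.0
```

```bash
python3 -m creep '[[0.7,0,0,2,0,0,0],[0.7,0,0,2,0,0,0],[0.7,0,0,0,0,0,0]]'
python3 -m creep '[[0.7,0,0,1,0,0,0],[0.7,0,0,0.5,0,0,0],[0.7,0,0,0,0,0,0]]'
```

```text
time_s: 6.75
ee_pos: [584.9, -260.0, 13.7]
ee_rot: [-180.0, -0.0, 72.3]
force: [0.4, -0.7, -1.9]
gripper_width: 40.8
time_s: 7.12
ee_pos: [585.1, -260.0, 12.6]
ee_rot: [180.0, -0.0, 72.3]
force: [-0.8, -0.6, 0.3]
gripper_width: 40.9
```

```bash
python3 -m creep '[[0.7,0,0,0.5,0,0,0],[0.5,0,0,0,0,0,0],[0.4,0,0,0,0,0,0],[0.38,0,0,0,0,0,0]]'
python3 -m creep '[[0.38,0,0,-5,0,0,0],[0.38,0,0,-40,0,0,0],[0.38,0,0,-50,0,0,0],[0.38,0,0,-20,0,0,0]]'
python3 -c "
from h import *
f=grab('wrist','w4')
t=cv2.imread('pics/w4.png'); cv2.imwrite('pics/w4c.png',cv2.resize(t[130:300,220:430],None,fx=3.5,fy=3.5,interpolation=cv2.INTER_CUBIC))
plan([514,-8,100],29.5,7,0)"
```

```text
time_s: 7.62
ee_pos: [585.1, -260.1, 11.8]
ee_rot: [180.0, -0.0, 72.3]
force: [0.5, -0.1, -0.5]
gripper_width: 56.6
time_s: 8.12
ee_pos: [586.6, -260.8, 130.8]
ee_rot: [179.7, 0.0, 72.3]
force: [0.1, 1.1, -0.7]
gripper_width: 56.6
dist 265.5 turn [ 0.5 -0.1 42.8]
[0, 31.5, -21.0, 4.5, 0.1, -0.0, 6.1]
[0, 29.0, -24.0, 4.5, 0.1, -0.0, 6.1]
[0, 26.0, -27.0, 4.5, 0.1, -0.0, 6.1]
[0, 23.0, -30.0, 4.5, 0.1, -0.0, 6.1]
[0, 20.0, -32.0, 4.5, 0.1, -0.0, 6.1]
[0, 16.0, -34.0, 4.5, 0.1, -0.0, 6.1]
[0, 12.5, -35.5, 4.5, 0.1, -0.0, 6.1]
```

View pics/w4c.png

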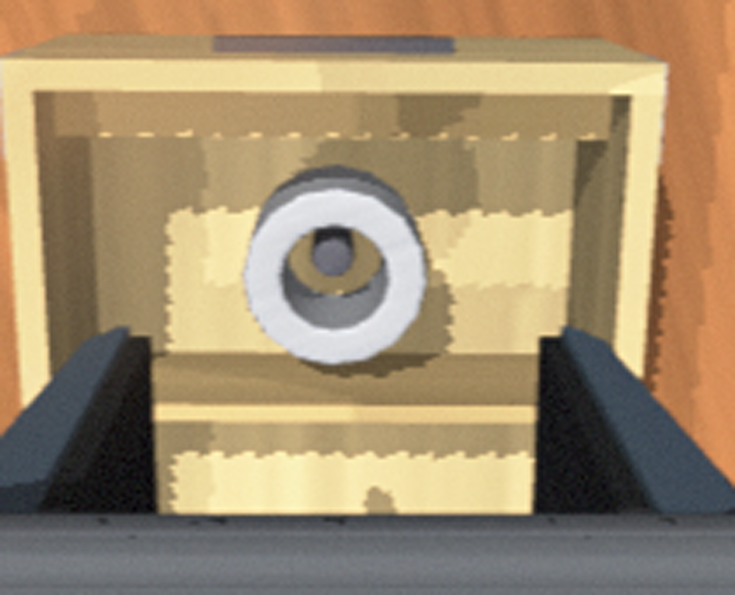

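The sleeve stands over the post, with the post visible inside the bore at crop (335,255). Next is the block.

```bash
python3 -m creep '[[0,31,-21,2,0,0,6],[0,29,-24,2,0,0,6],[0,26,-27,2,0,0,6],[0,23,-30,2,0,0,6],[0,20,-32,2,0,0,6]]'
python3 -m creep '[[0,16,-34,2,0,0,6],[0,13,-35,2,0,0,7],[0,0,0,0,0,0,0],[0,0,0,0,0,0,0]]'
python3 -c "
from h import *
f=grab('wrist','w5')
print(proj(f,[512.5,-8,52]))
plan([513,-8,90],29.5,1,0)"
```

```text
time_s: 8.8
ee_pos: [531.3, -78.4, 116.4]
ee_rot: [-180.0, 0.0, 42.1]
force: [-0.1, 1.0, 0.0]
gripper_width: 91.4
time_s: 9.3
ee_pos: [511.0, -8.0, 112.8]
ee_rot: [180.0, -0.0, 29.4]
force: [-0.2, -0.3, -0.1]
gripper_width: 91.2
[[321.57405354 217.06028625]]
dist 22.9 turn [ 0.  -0.  -0.2]
[0, 2.0, 0.5, 23.0, 0.0, -0.0, -0.2]
```

View pics/w5.png

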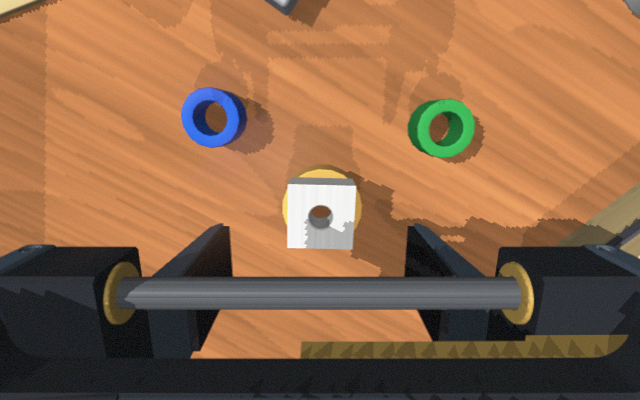

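The block top spans (287,184) to (354,248), square to the tool and centred at (321,216) as predicted. I'll descend and grip it.

```bash
python3 -m creep '[[0,2,0,30,0,0,0],[0,0,0,30,0,0,0],[0,0,0,16,0,0,0],[0,0,0,5,0,0,0],[0,0,0,0,0,0,0]]' 30
python3 -c "
from h import *
plan([513,-8,30],29.5,1,0)"
```

```text
time_s: 9.98
ee_pos: [513.0, -7.3, 32.0]
ee_rot: [180.0, -0.0, 29.2]
force: [0.3, -0.3, 0.5]
gripper_width: 91.4
dist 2.1 turn [ 0.  -0.  -0.3]
[0, -0.5, 0.5, 2.0, 0.0, -0.0, -0.3]
```

```bash
python3 -m creep '[[0.65,0,0,1.5,0,0,0],[0.65,0,0,0,0,0,0],[0.65,0,0,0,0,0,0],[0.65,0,0,0,0,0,0],[0.65,0,0,0,0,0,0]]' 30
python3 -m creep '[[0.65,0,0,0,0,0,0],[0.65,0,0,0,0,0,0],[0.65,0,0,-10,0,0,0],[0.65,0,0,-30,0,0,0],[0.65,0,0,-35,0,0,0]]'
python3 -c "
from h import *
f=grab('wrist','w6')
plan([564.3,-321.3,110],72.2,8,0.65)"
```

```text
time_s: 10.6
ee_pos: [512.9, -6.8, 30.6]
ee_rot: [180.0, -0.0, 29.3]
force: [0.0, -0.5, 1.4]
gripper_width: 45.9
time_s: 11.22
ee_pos: [511.7, -6.7, 106.0]
ee_rot: [-179.9, 0.1, 29.3]
force: [1.3, -0.2, -1.8]
gripper_width: 45.9
dist 318.5 turn [  0.3  -0.3 -42.9]
[0.65, -14.0, 37.5, 0.0, 0.0, -0.0, -5.4]
[0.65, -17.5, 36.0, 0.0, 0.0, -0.0, -5.4]
[0.65, -20.5, 34.0, 0.0, 0.0, -0.0, -5.4]
[0.65, -23.5, 32.0, 0.0, 0.0, -0.0, -5.4]
[0.65, -26.5, 29.5, 0.0, 0.0, -0.0, -5.4]
[0.65, -29.0, 27.0, 0.0, 0.0, -0.0, -5.4]
[0.65, -31.5, 24.0, 0.0, 0.0, -0.0, -5.4]
[0.65, -33.5, 21.0, 0.0, 0.0, -0.0, -5.4]
```

View pics/w6.png

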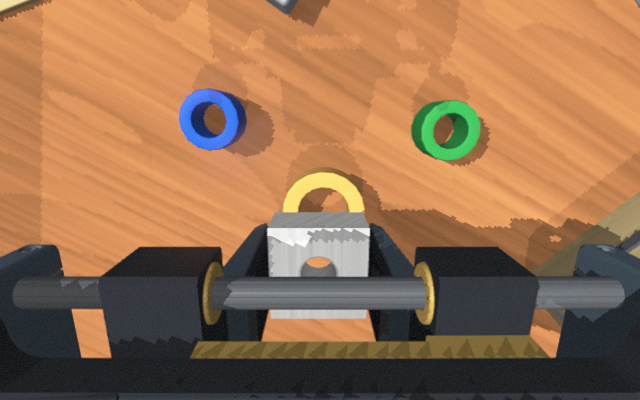

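The block is held square and the ring stayed put, with its top centre at about (323,210). Carrying the block to the bay.

```bash
python3 -m creep '[[0.65,-14,37,-1,0,0,-5],[0.65,-17,36,-1,0,0,-5.5],[0.65,-20,34,-1,0,0,-5.5],[0.65,-23,32,-1,0,0,-5.5],[0.65,-26,30,0,0,0,-5.5]]'
python3 -m creep '[[0.65,-29,27,0,0,0,-5.5],[0.65,-31,24,0,0,0,-5.5],[0.65,-33,21,0,0,0,-5],[0.65,0,0,0,0,0,0],[0.65,0,0,0,0,0,0]]'
python3 -c "
from h import *
f=grab('wrist','w7')
plan([564.3,-321.3,11],72.2,1,0.65)"
```

```text
time_s: 11.9
ee_pos: [544.2, -203.1, 109.5]
ee_rot: [-180.0, -0.0, 56.5]
force: [1.3, -0.4, -1.1]
gripper_width: 46.4
time_s: 12.52
ee_pos: [563.3, -317.7, 109.0]
ee_rot: [-179.9, -0.1, 72.2]
force: [-0.4, 0.4, -2.0]
gripper_width: 45.9
dist 98.2 turn [-0.1 -0.   0.1]
[0.65, -3.5, 2.0, 98.0, -0.1, -0.0, 0.1]
```

View pics/w7.png

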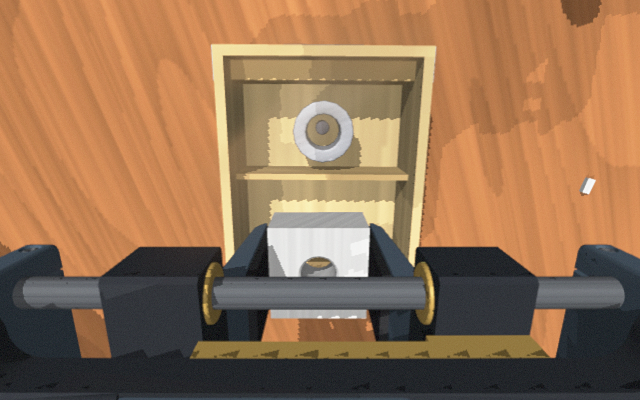

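The case is square to the tool: far rim corners (211,45) and (437,45), partition top at about (322,173), sleeve on its post at (323,130).

```bash
python3 - <<'E'
from h import *
f=grab('wrist')
e=np.array([np.cos(np.radians(72.2)),np.sin(np.radians(72.2)),0])
P=onplane(f,[[211,45],[437,45]],60); print(P.round(1),np.linalg.norm(P[1]-P[0])); print('centre',P.mean(0)-81*e)
Q=onplane(f,[[237,175],[407,175]],42); print('partition',Q.round(1),Q.mean(0),np.linalg.norm(Q[1]-Q[0]))
print('sleeve top',onplane(f,[[323,131]],36), 'pred post',P.mean(0)-48.5*e)
c=(P.mean(0)-81*e+Q.mean(0))/2; print('bay', c-32.5*e)
s=state(); print(s['ee_pos'])
E
```

```text
[[ 536.3 -192.4   60. ]
 [ 661.3 -232.5   60. ]] 131.27478256189767
centre [ 574.0549794  -289.59811312   60.        ]
partition [[ 518.1 -270.3   42. ]
 [ 629.4 -306.    42. ]] [ 573.7276161  -288.13298101   42.        ] 116.91345246783008
sleeve top [[ 583.32929404 -260.41838163   36.        ]] pred post [ 583.99007681 -258.65390786   60.        ]
bay [ 563.95620034 -319.80975233   51.        ]
[ 563.56655057 -317.16748007  109.29751869]
```

```bash
python3 -m creep '[[0.65,-3,1,20,0,0,0],[0.65,0,0,30,0,0,0],[0.65,0,0,25,0,0,0],[0.65,0,0,12,0,0,0],[0.65,0,0,0,0,0,0]]'
python3 -m creep '[[0.65,0,0,5,0,0,0],[0.65,0,0,3,0,0,0],[0.65,0,0,0,0,0,0]]'
```

```text
time_s: 13.25
ee_pos: [563.7, -320.8, 22.0]
ee_rot: [-179.9, -0.0, 72.3]
force: [0.6, -0.5, -1.7]
gripper_width: 45.8
time_s: 13.62
ee_pos: [564.0, -321.6, 14.6]
ee_rot: [180.0, -0.0, 72.3]
force: [0.4, 0.0, -0.8]
gripper_width: 45.8
```

```bash
python3 -m creep '[[0.65,0,0,2,0,0,0],[0.65,0,0,1,0,0,0],[0.65,0,0,0,0,0,0]]'
python3 -m creep '[[0.65,0,0,1,0,0,0],[0.65,0,0,0,0,0,0]]'
```

```text
time_s: 14.0
ee_pos: [563.9, -321.5, 11.3]
ee_rot: [-180.0, -0.0, 72.3]
force: [0.3, 0.2, -2.8]
gripper_width: 46.1
time_s: 14.25
ee_pos: [564.1, -321.7, 10.6]
ee_rot: [180.0, 0.0, 72.3]
force: [-0.1, 0.2, 0.2]
gripper_width: 45.9
```

```bash
python3 -m creep '[[0.65,0,0,0.5,0,0,0],[0.45,0,0,0,0,0,0],[0.35,0,0,0,0,0,0],[0.33,0,0,0,0,0,0]]'
python3 -m creep '[[0.33,0,0,-5,0,0,0],[0.33,0,0,-40,0,0,0],[0.33,0,0,-50,0,0,0],[0.33,0,0,-30,0,0,0],[0.33,0,0,0,0,0,0]]'
python3 -c "
from h import *
f=grab('wrist','w8')
plan([557.8,297.1,120],136.8,14,0.4)"
```

```text
time_s: 14.75
ee_pos: [563.9, -321.6, 9.7]
ee_rot: [-180.0, -0.0, 72.3]
force: [-0.3, 0.4, -0.2]
gripper_width: 60.7
time_s: 15.38
ee_pos: [565.5, -322.5, 138.2]
ee_rot: [179.6, 0.1, 72.3]
force: [-0.2, -0.1, -0.7]
gripper_width: 61.5
dist 619.1 turn [  0.1   0.1 -64.5]
[0.4, 42.0, -14.0, 1.0, 0.0, 0.0, -4.6]
[0.4, 43.0, -10.5, 1.0, 0.0, 0.0, -4.6]
[0.4, 43.5, -7.0, 1.0, 0.0, 0.0, -4.6]
[0.4, 44.0, -3.5, 1.0, 0.0, 0.0, -4.6]
[0.4, 44.0, 0.0, 1.0, 0.0, 0.0, -4.6]
[0.4, 44.0, 3.5, 1.0, 0.0, 0.0, -4.6]
[0.4, 43.5, 7.0, 1.0, 0.0, 0.0, -4.6]
[0.4, 43.0, 10.5, 1.0, 0.0, 0.0, -4.6]
[0.4, 42.0, 14.0, 1.0, 0.0, 0.0, -4.6]
[0.4, 40.5, 17.5, 1.0, 0.0, 0.0, -4.6]
[0.4, 39.0, 20.5, 1.0, 0.0, 0.0, -4.6]
[0.4, 37.5, 23.5, 1.0, 0.0, 0.0, -4.6]
[0.4, 35.5, 26.5, 1.0, 0.0, 0.0, -4.6]
[0.4, 33.0, 29.5, 1.0, 0.0, 0.0, -4.6]
```

View pics/w8.png

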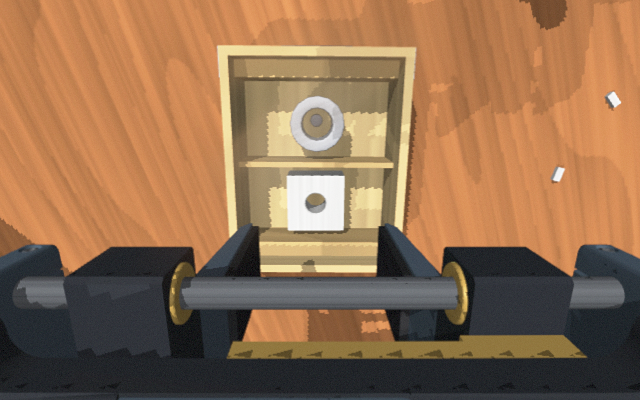

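The block lies flat in the free bay (centre 316,202) and the sleeve is over the post (317,123). Now to the divider.

```bash
python3 -m creep '[[0.4,42,-14,1,0,0,-4.5],[0.4,43,-10,1,0,0,-4.5],[0.4,43,-7,1,0,0,-4.5],[0.4,44,-3,1,0,0,-4.5],[0.4,44,0,1,0,0,-4.5]]' 30
python3 -m creep '[[0.4,44,3,1,0,0,-4.5],[0.4,44,7,1,0,0,-4.5],[0.4,43,10,1,0,0,-4.5],[0.4,42,14,1,0,0,-4.5],[0.4,41,17,1,0,0,-4.5]]'
python3 -c "
from h import *
plan([557.8,297.1,130],136.8,4,0.4)"
```

```text
time_s: 16.05
ee_pos: [561.8, -99.9, 127.8]
ee_rot: [-179.8, -0.1, 94.9]
force: [0.3, -0.2, 0.1]
gripper_width: 54.8
time_s: 16.68
ee_pos: [560.2, 121.1, 122.8]
ee_rot: [-179.8, -0.1, 117.4]
force: [0.5, -0.8, 1.1]
gripper_width: 54.8
dist 176.1 turn [ -0.2  -0.1 -19.4]
[0.4, 39.5, 19.5, -2.0, -0.0, -0.0, -4.8]
[0.4, 37.5, 23.0, -2.0, -0.0, -0.0, -4.8]
[0.4, 35.5, 26.0, -2.0, -0.0, -0.0, -4.8]
[0.4, 33.0, 29.0, -2.0, -0.0, -0.0, -4.8]
```

```bash
python3 -m creep '[[0.4,39,19,-2,0,0,-5],[0.4,37,23,-2,0,0,-5],[0.4,35,26,-2,0,0,-5],[0.4,33,29,-2,0,0,-4.5],[0.4,0,0,0,0,0,0]]'
python3 -c "
from h import *
f=grab('wrist','w9')
print(proj(f,[[557.8,297.1,36],[557.8,297.1,6]]))
s=state();print(s['ee_pos'],s['ee_rot'])"
```

```text
time_s: 17.3
ee_pos: [557.8, 296.8, 130.7]
ee_rot: [-179.9, -0.1, 137.0]
force: [-0.4, 0.0, -0.1]
gripper_width: 54.7
[[318.79601079 208.6675524 ]
 [318.77200057 199.36826526]]
[557.79729568 294.97379064 130.78604315] [-1.79792461e+02 -5.70439890e-02  1.36898797e+02]
```

View pics/w9.png

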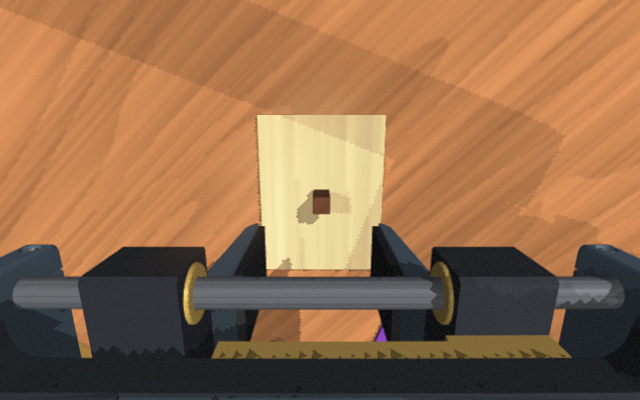

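This is the plain plywood plate, square to the tool, with its knob at about (321,202). A corner of the purple look-alike shows at (382,336) and stays out of it. I'll measure the knob and the plate edges.

```bash
python3 - <<'E'
from h import *
f=grab('wrist'); im=f['frame']
t=im[:,:,::-1]; cv2.imwrite('pics/w9c.png',cv2.resize(t[100:280,240:400],None,fx=3.3,fy=3.3,interpolation=cv2.INTER_CUBIC))
g=im.astype(int); sub=g[185:218,308:336]
m=((sub.sum(2)<260)).astype(np.uint8)
n,l,st,c=cv2.connectedComponentsWithStats(m); print(st,c)
for r in range(187,216): print(r, im[r,321], end=' ')
P=onplane(f,[[257.5,115],[385.5,115]],6); print(P, np.linalg.norm(P[0]-P[1]), np.degrees(np.arctan2(*(P[0]-P[1])[[1,0]])))
e=np.array([np.cos(np.radians(136.8)),np.sin(np.radians(136.8)),0]); print('centre',P.mean(0)-69*e)
print('knob',onplane(f,[[321,204]],36)); print(state()['ee_pos'])
E
```

```text
[[  0   0  28  33 534]
 [  7   3  17  25 390]] [[12.63108614 16.92134831]
 [14.68974359 14.73846154]]
187 [244 224 161] 188 [110  89  63] 189 [64 44 28] 190 [70 44 34] 191 [68 43 30] 192 [70 45 31] 193 [69 49 31] 194 [66 37 24] 195 [73 47 32] 196 [122  75  53] 197 [116  72  51] 198 [117  74  49] 199 [117  73  51] 200 [111  68  44] 201 [116  75  53] 202 [112  69  47] 203 [112  68  46] 204 [113  69  50] 205 [113  71  49] 206 [115  72  49] 207 [113  69  49] 208 [110  70  45] 209 [109  66  40] 210 [109  68  44] 211 [109  70  50] 212 [128 100  69] 213 [240 215 158] 214 [244 225 165] 215 [240 223 163] [[471.52077375 307.23359243   6.        ]
 [543.16046372 383.57852673   6.        ]] 104.69381152563304 -133.17886587388648
centre [557.63945403 298.17230927   6.        ]
knob [[556.16590298 299.01726381  36.        ]]
[557.97244592 293.92169916 131.0604581 ]
```

View pics/w9c.png

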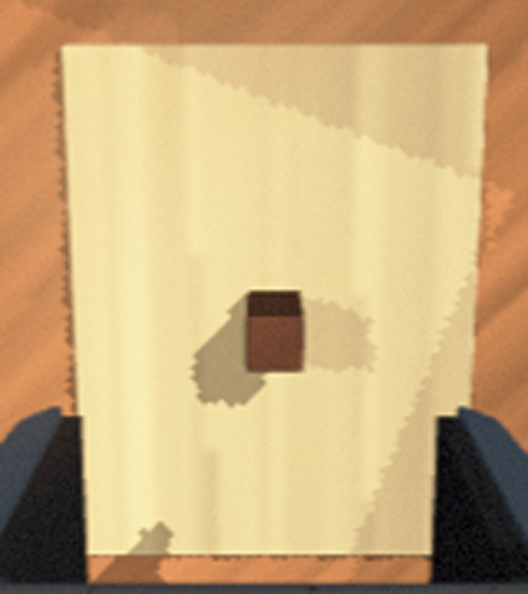

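```bash
python3 -m creep '[[0.4,0,0,0,0,0,0],[0.4,0,0,0,0,0,0]]'
python3 -c "
from h import *
plan([557,298,20],136.8,1,0.4)"
```

```text
time_s: 17.65
ee_pos: [559.1, 293.2, 132.8]
ee_rot: [-180.0, -0.0, 136.7]
force: [-0.4, 0.2, 0.4]
gripper_width: 55.1
dist 112.9 turn [-0.  -0.  -0.1]
[0.4, 5.0, 2.0, 113.0, -0.0, -0.0, -0.1]
```

```bash
python3 -m creep '[[0.4,5,2,25,0,0,0],[0.4,0,0,40,0,0,0],[0.4,0,0,30,0,0,0],[0.4,0,0,15,0,0,0],[0.6,0,0,0,0,0,0]]' 30
python3 -m creep '[[0.6,0,0,0,0,0,0],[0.6,0,0,0,0,0,0]]' 30
python3 -c "
from h import *
plan([557,298,12],136.8,1,0.4)"
```

```text
time_s: 18.27
ee_pos: [556.5, 298.7, 22.4]
ee_rot: [-179.9, -0.0, 136.7]
force: [-0.2, -0.1, 0.5]
gripper_width: 47.5
time_s: 18.52
ee_pos: [557.6, 299.7, 24.4]
ee_rot: [179.9, 0.0, 136.8]
force: [-0.4, 0.6, -0.6]
gripper_width: 36.6
dist 12.5 turn [ 0.1  0.  -0. ]
[0.4, -0.5, -1.5, 12.5, 0.1, 0.0, -0.0]
```

```bash
python3 -m creep '[[0.6,-0.5,-1,8,0,0,0],[0.6,0,0,4,0,0,0],[0.8,0,0,0,0,0,0],[0.95,0,0,0,0,0,0],[0.95,0,0,0,0,0,0]]' 30
python3 -m creep '[[0.95,0,0,0,0,0,0],[0.95,0,0,0,0,0,0],[0.95,0,0,0,0,0,0]]' 30
```

```text
time_s: 19.15
ee_pos: [556.6, 298.4, 11.0]
ee_rot: [180.0, 0.0, 136.8]
force: [0.2, 0.4, -0.4]
gripper_width: 13.4
time_s: 19.52
ee_pos: [556.6, 298.3, 11.0]
ee_rot: [180.0, 0.0, 136.8]
force: [0.5, 0.5, -1.0]
gripper_width: 14.0
```

```bash
python3 -m creep '[[0.95,0,0,-15,0,0,0],[0.95,0,0,-40,0,0,0],[0.95,0,0,-40,0,0,0],[0.95,0,0,-25,0,0,0],[0.95,0,0,0,0,0,0]]'
python3 -c "
from h import *
f=grab('wrist','w10')
plan([574.2,-289.8,130],72.2,14,0.95)"
```

```text
time_s: 20.15
ee_pos: [557.8, 298.9, 134.1]
ee_rot: [179.7, 0.1, 136.8]
force: [-0.4, -0.1, -0.6]
gripper_width: 13.8
dist 588.4 turn [ 0.1 -0.  64.6]
[0.95, -29.5, -30.0, 0.0, 0.0, -0.0, 4.6]
[0.95, -32.0, -27.5, 0.0, 0.0, -0.0, 4.6]
[0.95, -34.0, -24.5, 0.0, 0.0, -0.0, 4.6]
[0.95, -36.0, -22.0, 0.0, 0.0, -0.0, 4.6]
[0.95, -37.5, -19.0, 0.0, 0.0, -0.0, 4.6]
[0.95, -39.0, -15.5, 0.0, 0.0, -0.0, 4.6]
[0.95, -40.0, -12.5, 0.0, 0.0, -0.0, 4.6]
[0.95, -41.0, -9.5, 0.0, 0.0, -0.0, 4.6]
[0.95, -41.5, -6.0, 0.0, 0.0, -0.0, 4.6]
[0.95, -42.0, -2.5, 0.0, 0.0, -0.0, 4.6]
[0.95, -42.0, 1.0, 0.0, 0.0, -0.0, 4.6]
[0.95, -42.0, 4.0, 0.0, 0.0, -0.0, 4.6]
[0.95, -41.5, 7.5, 0.0, 0.0, -0.0, 4.6]
[0.95, -40.5, 11.0, 0.0, 0.0, -0.0, 4.6]
```

View pics/w10.png

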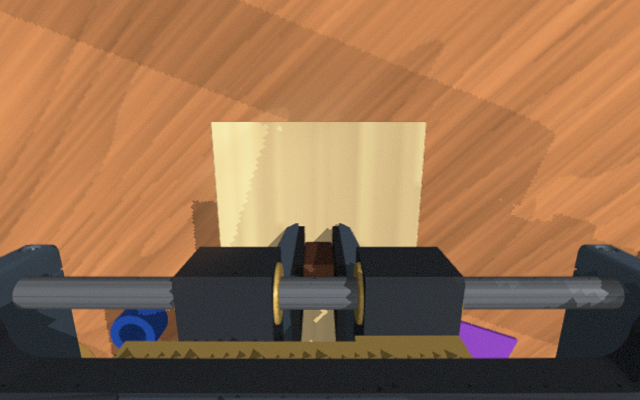

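The divider is held level and square to the tool, far edge (211,122) to (426,122). Carrying it to the case, at a somewhat gentler start.

```bash
python3 - <<'E'
from h import *
f=grab('wrist'); s=state(); p=np.array(s['ee_pos']); print(p)
P=onplane(f,[[211.5,122],[426,122]],p[2]-5); print(np.linalg.norm(P[0]-P[1]), np.degrees(np.arctan2(*(P[1]-P[0])[[1,0]])))
e=np.array([np.cos(np.radians(136.8)),np.sin(np.radians(136.8)),0]); print('plate centre-TCP',P.mean(0)-69*e-p)
E
python3 -m creep '[[0.95,-15,-15,0,0,0,2],[0.95,-31,-29,0,0,0,4.5],[0.95,-33,-26,0,0,0,4.5],[0.95,-35,-23,0,0,0,4.5],[0.95,-37,-20,0,0,0,4.5]]'
python3 -m creep '[[0.95,-38,-17,0,0,0,4.5],[0.95,-40,-14,0,0,0,4.5],[0.95,-41,-11,0,0,0,4.5],[0.95,-41,-7,0,0,0,4.5],[0.95,-42,-4,0,0,0,4.5]]'
python3 -c "
from h import *
plan([574.2,-289.8,130],72.2,5,0.95)"
```

```text
[555.92904803 297.93464854 130.62847876]
105.74277624485156 46.699629119196224
plate centre-TCP [ 0.6738195   0.80664048 -5.        ]
time_s: 20.88
ee_pos: [562.6, 105.9, 129.6]
ee_rot: [-179.8, -0.0, 116.5]
force: [0.3, -0.7, -0.4]
gripper_width: 14.0
time_s: 21.5
ee_pos: [573.4, -103.6, 129.6]
ee_rot: [-179.8, -0.0, 94.0]
force: [0.3, 1.0, -0.2]
gripper_width: 13.7
dist 186.2 turn [-0.2  0.  21.8]
[0.95, -37.0, -2.5, -0.0, -0.0, 0.0, 4.4]
[0.95, -37.0, 0.5, -0.0, -0.0, 0.0, 4.4]
[0.95, -37.0, 3.0, -0.0, -0.0, 0.0, 4.4]
[0.95, -37.0, 6.0, -0.0, -0.0, 0.0, 4.4]
[0.95, -36.0, 9.0, -0.0, -0.0, 0.0, 4.4]
```

```bash
python3 -m creep '[[0.95,-37,-2,0,0,0,4.5],[0.95,-37,0,0,0,0,4.5],[0.95,-36,3,0,0,0,4.5],[0.95,-35,6,0,0,0,4.5],[0.95,-30,8,0,0,0,4]]'
python3 -m creep '[[0.95,0,0,0,0,0,0],[0.95,0,0,0,0,0,0]]'
python3 -c "
from h import *
f=grab('wrist','w11')
plan([574.2,-289.8,53],72.2,1,0.95)"
```

```text
time_s: 22.12
ee_pos: [574.7, -279.9, 129.4]
ee_rot: [-179.8, 0.0, 72.0]
force: [-0.1, 0.2, -0.7]
gripper_width: 14.0
time_s: 22.38
ee_pos: [575.5, -277.7, 129.9]
ee_rot: [-179.9, -0.0, 72.2]
force: [0.2, 1.1, -0.4]
gripper_width: 13.9
dist 78.2 turn [-0.1 -0.   0.1]
[0.95, -12.5, 2.5, 77.0, -0.1, -0.0, 0.1]
```

View pics/w11.png

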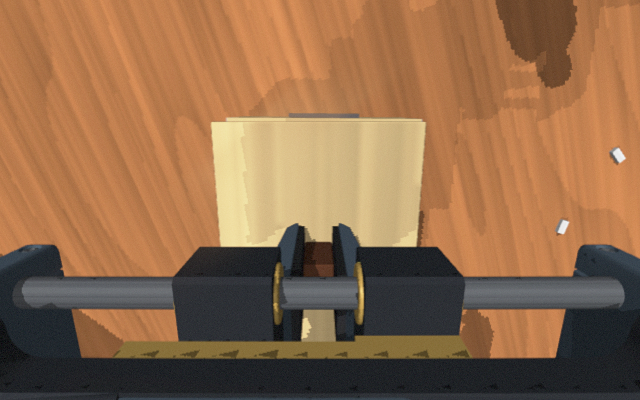

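The plate covers the case, whose far rim just shows at (325,120), as expected from being 12 mm short. I'll shift and lower it to just above the rim.

```bash
python3 -m creep '[[0.95,-12,1.5,15,0,0,0],[0.95,0,0,20,0,0,0],[0.95,0,0,12,0,0,0],[0.95,0,0,0,0,0,0],[0.95,0,0,0,0,0,0]]'
python3 -c "
from h import *
f=grab('wrist','w12'); t=cv2.imread('pics/w12.png'); cv2.imwrite('pics/w12c.png',cv2.resize(t[60:260,190:450],None,fx=3,fy=3,interpolation=cv2.INTER_CUBIC))
f=grab('top','t12'); t=cv2.imread('pics/t12.png'); cv2.imwrite('pics/t12c.png',cv2.resize(t[180:290,385:500],None,fx=5,fy=5,interpolation=cv2.INTER_CUBIC))
plan([573.3,-289.7,53],72.2,1,0.95)"
```

```text
time_s: 23.05
ee_pos: [574.9, -289.9, 84.4]
ee_rot: [179.9, 0.0, 72.3]
force: [-0.2, 0.5, -0.3]
gripper_width: 13.9
dist 31.8 turn [0.1 0.  0.1]
[0.95, -0.5, -2.0, 31.5, 0.1, 0.0, 0.1]
```

View pics/w12c.png

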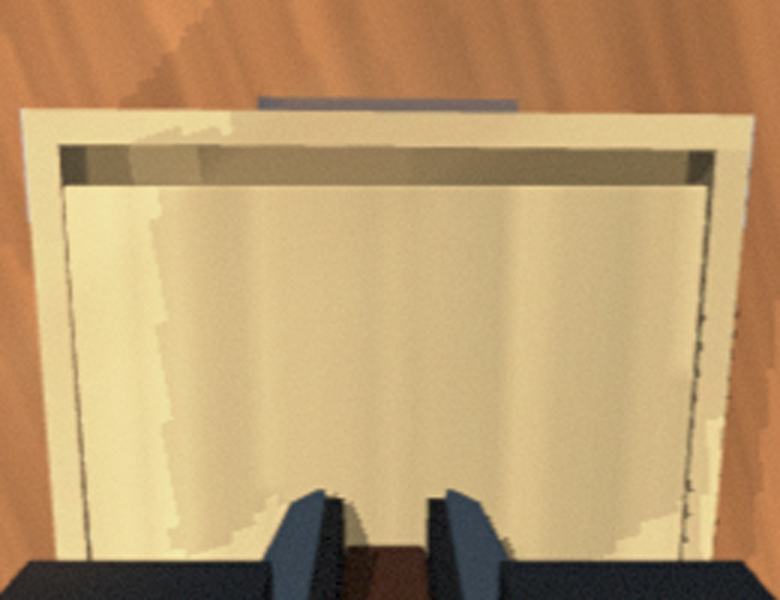

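View pics/t12c.png

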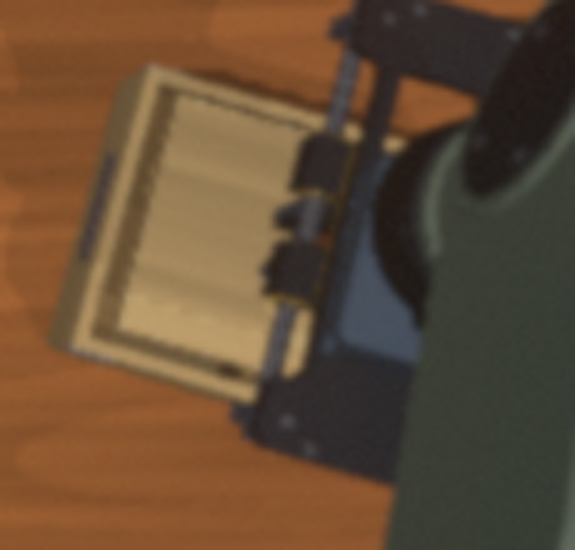

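The plate sits laterally inside the rim: gaps of about 5 and 8 crop px on the left and right, far edge at crop row 186, inner rim at row 147. Computing the remaining offset along the length.

```bash
python3 - <<'E'
from h import *
f=grab('wrist'); s=state(); p=np.array(s['ee_pos']); print(p,s['ee_rot'])
cr=lambda a:np.array(a)/3-.33+[190,60]
R=onplane(f,cr([[22,108],[754,115]]),60); P=onplane(f,cr([[62,186],[709,186]]),p[2]-5)
print(np.linalg.norm(R[1]-R[0]),np.linalg.norm(P[1]-P[0]))
a=lambda X:np.degrees(np.arctan2(*(X[0]-X[1])[[1,0]]))
print('yaw rim',a(R)-90,'plate',a(P)-90)
def ex(y): y=np.radians(y); return np.array([np.cos(y),np.sin(y),0])
y=a(R)-90; y2=a(P)-90
C=R.mean(0)-81*ex(y); D=P.mean(0)-69*ex(y2); print(C,D,D-p)
d=C-D; ry=np.radians(s['ee_rot'][2]); print('shift tool x,y', d@[np.cos(ry),np.sin(ry),0], d@[np.sin(ry),-np.cos(ry),0])
E
```

```text
[ 574.98444466 -289.96098147   84.71140341] [1.79910589e+02 1.15637387e-02 7.22979391e+01]
130.4710371333834 105.48796176557322
yaw rim 71.69666392012508 plate 72.21524263921893
[ 573.28665189 -289.58929671   60.        ] [ 573.35661999 -290.00023718   79.71140341] [-1.62782468 -0.03925571 -5.        ]
shift tool x,y 0.37020764328684613 -0.1916087105807655
```

```bash
python3 -m creep '[[0.95,0,0,12,0,0,0.5],[0.95,0,0,10,0,0,0],[0.95,0,0,4,0,0,0],[0.95,0,0,2,0,0,0],[0.95,0,0,0,0,0,0]]'
python3 -m creep '[[0.95,0,0,1.5,0,0,0],[0.95,0,0,0,0,0,0]]'
```

```text
time_s: 23.82
ee_pos: [574.6, -289.8, 55.9]
ee_rot: [180.0, -0.0, 71.8]
force: [0.1, -0.4, -1.0]
gripper_width: 13.5
time_s: 24.08
ee_pos: [574.6, -289.8, 54.5]
ee_rot: [180.0, -0.0, 71.8]
force: [-0.1, -0.0, -1.2]
gripper_width: 13.7
```

```bash
python3 -m creep '[[0.95,0,0,1,0,0,0],[0.95,0,0,0.5,0,0,0],[0.95,0,0,0,0,0,0]]'
python3 -c "
from h import *
f=grab('wrist','w13'); t=cv2.imread('pics/w13.png'); cv2.imwrite('pics/w13c.png',cv2.resize(t[60:260,190:450],None,fx=3,fy=3,interpolation=cv2.INTER_CUBIC))"
```

```text
time_s: 24.45
ee_pos: [574.5, -289.8, 53.1]
ee_rot: [180.0, -0.0, 71.8]
force: [-0.6, 0.8, 0.5]
gripper_width: 13.7
```

View pics/w13c.png

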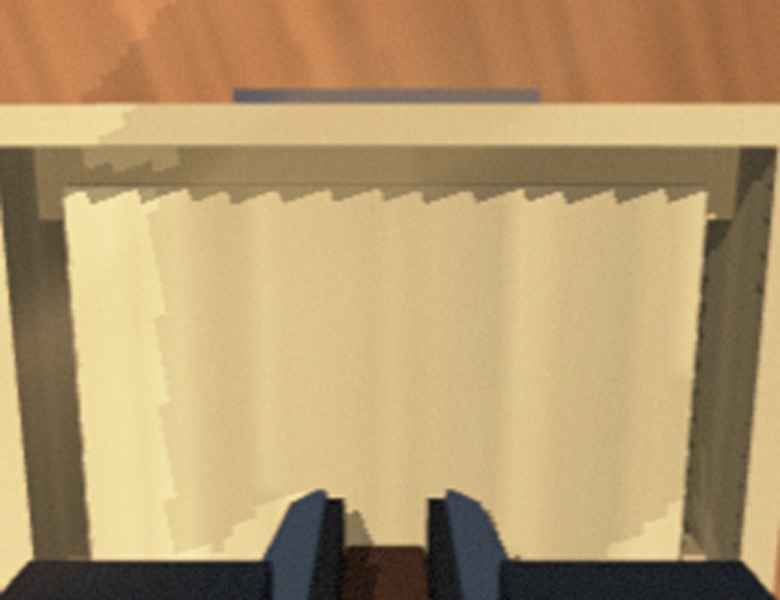

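The plate is down inside the walls, square, with its far edge on the ledge and even gaps on both sides. Releasing and looking.

```bash
python3 -m creep '[[0.95,0,0,0.5,0,0,0],[0.8,0,0,0,0,0,0],[0.65,0,0,0,0,0,0],[0.65,0,0,0,0,0,0]]'
python3 -m creep '[[0.65,0,0,-4,0,0,0],[0.65,0,0,-30,0,0,0],[0.65,0,0,-40,0,0,0],[0.6,0,0,-20,0,0,0],[0.6,0,0,0,0,0,0]]'
python3 -c "
from h import *
f=grab('wrist','w14')
plan([513.5,-7.5,100],161.7,9,0.0)"
```

```text
time_s: 25.0
ee_pos: [574.5, -289.8, 52.2]
ee_rot: [-180.0, -0.0, 71.8]
force: [0.0, 0.4, -0.3]
gripper_width: 31.6
time_s: 25.62
ee_pos: [575.5, -290.3, 148.5]
ee_rot: [179.8, 0.0, 71.8]
force: [0.0, -0.4, -0.1]
gripper_width: 36.3
dist 292.6 turn [  0.    0.1 -89.9]
[0.0, 27.5, -16.5, 5.0, 0.0, 0.0, -10.0]
[0.0, 30.0, -11.0, 5.0, 0.0, 0.0, -10.0]
[0.0, 31.5, -6.0, 5.0, 0.0, 0.0, -10.0]
[0.0, 32.0, -0.5, 5.0, 0.0, 0.0, -10.0]
[0.0, 31.5, 5.5, 5.0, 0.0, 0.0, -10.0]
[0.0, 30.5, 10.5, 5.0, 0.0, 0.0, -10.0]
[0.0, 28.0, 16.0, 5.0, 0.0, 0.0, -10.0]
[0.0, 25.0, 20.5, 5.0, 0.0, 0.0, -10.0]
[0.0, 21.0, 24.5, 5.0, 0.0, 0.0, -10.0]
```

View pics/w14.png

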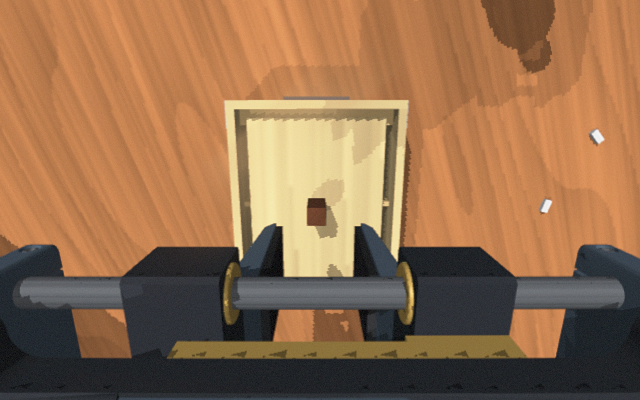

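The divider is seated with its knob up at about (317,212), and the ledge gaps are even. Now the brass ring, keeping this yaw.

```bash
python3 - <<'E'
from h import *
f=grab('wrist','w14b'); t=cv2.imread('pics/w14b.png'); cv2.imwrite('pics/w14c.png',cv2.resize(t[90:270,210:420],None,fx=3.5,fy=3.5,interpolation=cv2.INTER_CUBIC))
p=state()['ee_pos']; print(p)
im=f['frame'].astype(int)[190:232,300:340]; m=((im.sum(2)<290)&(im.sum(2)>170)).astype(np.uint8)
n,l,st,c=cv2.connectedComponentsWithStats(m); print(st[1:],c[1:]+[300,190])
print(onplane(f,[[316.7,215]],78))
plan([513.5,-7.5,100],71.8,6,0.0)
E
```

```text
[ 574.04323898 -289.53346774  145.69880538]
[[ 10   9  17   4  20]
 [  9  14  20  23 348]] [[319.2        199.3       ]
 [318.16666667 216.87356322]]
[[ 572.6712637  -287.47003751   78.        ]]
dist 292.1 turn [-0.1 -0.  -0. ]
[0.0, 41.5, -24.5, 7.5, -0.0, -0.0, -0.0]
[0.0, 41.5, -24.5, 7.5, -0.0, -0.0, -0.0]
[0.0, 41.5, -24.5, 7.5, -0.0, -0.0, -0.0]
[0.0, 41.5, -24.5, 7.5, -0.0, -0.0, -0.0]
[0.0, 41.5, -24.5, 7.5, -0.0, -0.0, -0.0]
[0.0, 41.5, -24.5, 7.5, -0.0, -0.0, -0.0]
```

View pics/w14c.png

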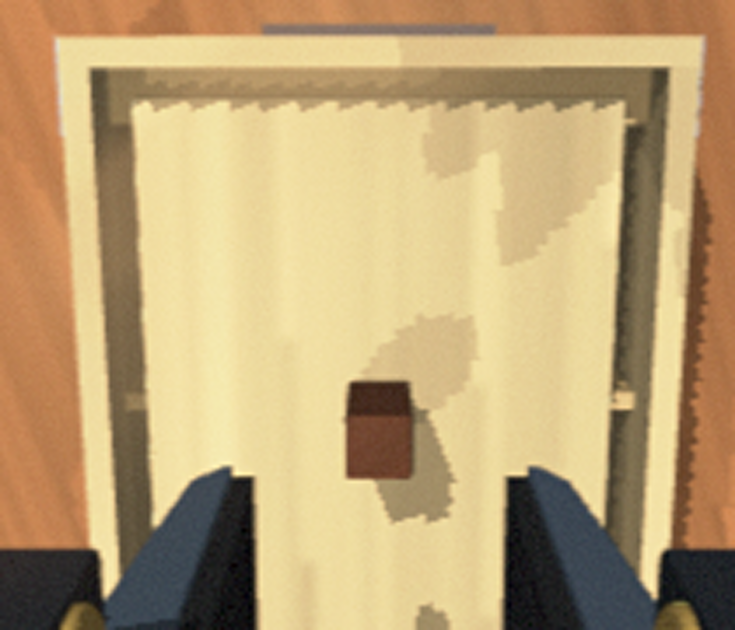

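```bash
python3 -m creep '[[0,42,-25,4,0,0,0],[0,42,-25,4,0,0,0],[0,42,-25,4,0,0,0],[0,42,-25,6,0,0,0],[0,42,-25,6,0,0,0]]' 30
python3 -m creep '[[0,37,-22,6,0,0,0],[0,0,0,0,0,0,0],[0,0,0,0,0,0,0]]'
python3 -c "
from h import *
f=grab('wrist','w15')
print(proj(f,[513,-8,26]))
plan([513,-8,8],71.8,1,0.0)"
```

```text
time_s: 26.35
ee_pos: [520.0, -49.7, 120.8]
ee_rot: [-179.8, 0.0, 71.8]
force: [0.5, -0.3, 0.7]
gripper_width: 83.6
time_s: 26.72
ee_pos: [511.9, -9.6, 115.8]
ee_rot: [-179.9, 0.0, 71.8]
force: [-1.0, 0.1, 0.0]
gripper_width: 91.2
[[321.06709477 206.89481721]]
dist 108.0 turn [-0.  0. -0.]
[0.0, 2.0, 0.0, 108.0, -0.0, 0.0, -0.0]
```

View pics/w15.png

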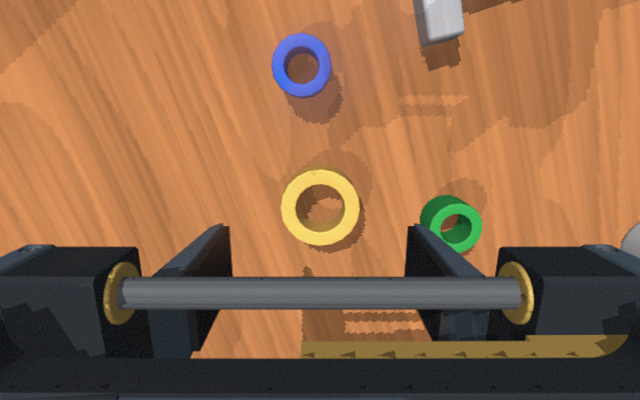

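The ring's top centre is at about (320,207), predicted (321,207). The green look-alike's near side is about 82 mm from the ring axis along the jaws, and the finger backs reach 59 mm. I'll descend.

```bash
python3 -m creep '[[0,2,0,30,0,0,0],[0,0,0,35,0,0,0],[0,0,0,25,0,0,0],[0,0,0,10,0,0,0],[0,0,0,0,0,0,0]]' 30
python3 -c "
from h import *
plan([513,-8,8],71.8,1,0.0)"
```

```text
time_s: 27.4
ee_pos: [512.8, -8.0, 16.2]
ee_rot: [-180.0, 0.0, 71.7]
force: [0.4, 0.5, 0.4]
gripper_width: 91.0
dist 8.2 turn [-0.   0.  -0.1]
[0.0, 0.0, 0.0, 8.0, -0.0, 0.0, -0.1]
```

```bash
python3 -m creep '[[0,0,0,7,0,0,0],[0.5,0,0,0,0,0,0],[0.5,0,0,0,0,0,0],[0.5,0,0,0,0,0,0],[0.5,0,0,0,0,0,0]]' 30
python3 -m creep '[[0.5,0,0,0,0,0,0],[0.5,0,0,-10,0,0,0],[0.5,0,0,-40,0,0,0],[0.5,0,0,-40,0,0,0],[0.5,0,0,-30,0,0,0]]'
python3 -c "
from h import *
f=grab('wrist','w16')
plan([574.2,-289.6,125],71.8,8,0.5)"
```

```text
time_s: 28.02
ee_pos: [513.3, -7.3, 9.8]
ee_rot: [179.9, -0.0, 71.8]
force: [1.1, -0.7, 0.6]
gripper_width: 61.9
time_s: 28.65
ee_pos: [512.2, -7.3, 131.0]
ee_rot: [-180.0, -0.0, 71.8]
force: [0.4, -0.4, -4.9]
gripper_width: 61.8
dist 288.7 turn [ 0.4 -0.1 -0. ]
[0.5, -31.0, 18.0, 1.0, 0.0, -0.0, -0.0]
[0.5, -31.0, 18.0, 1.0, 0.0, -0.0, -0.0]
[0.5, -31.0, 18.0, 1.0, 0.0, -0.0, -0.0]
[0.5, -31.0, 18.0, 1.0, 0.0, -0.0, -0.0]
[0.5, -31.0, 18.0, 1.0, 0.0, -0.0, -0.0]
[0.5, -31.0, 18.0, 1.0, 0.0, -0.0, -0.0]
[0.5, -31.0, 18.0, 1.0, 0.0, -0.0, -0.0]
[0.5, -31.0, 18.0, 1.0, 0.0, -0.0, -0.0]
```

View pics/w16.png

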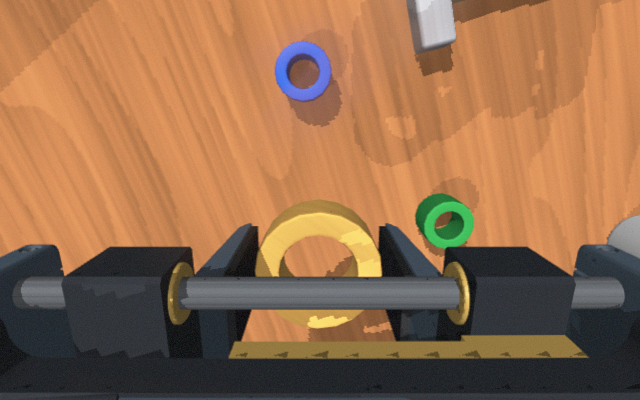

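The ring is held level. Carrying it over the knob.

```bash
python3 -m creep '[[0.5,-20,11,0,0,0,0],[0.5,-35,20,0,0,0,0],[0.5,-35,20,0,0,0,0],[0.5,-35,20,0,0,0,0],[0.5,-35,20,0,0,0,0]]'
python3 -m creep '[[0.5,-35,20,0,0,0,0],[0.5,-30,18,0,0,0,0],[0.5,-20,12,0,0,0,0],[0.5,0,0,0,0,0,0],[0.5,0,0,0,0,0,0]]'
python3 -c "
from h import *
f=grab('wrist','w17')
plan([574.2,-289.6,95],71.8,1,0.5)"
```

```text
time_s: 29.32
ee_pos: [548.2, -188.6, 128.1]
ee_rot: [-179.8, -0.0, 71.8]
force: [1.0, -0.3, -4.0]
gripper_width: 61.8
time_s: 29.95
ee_pos: [569.5, -282.9, 128.8]
ee_rot: [-179.9, -0.1, 71.8]
force: [0.6, 0.3, -3.5]
gripper_width: 61.7
dist 35.0 turn [-0.1 -0.1  0. ]
[0.5, -5.0, 6.5, 34.0, -0.1, -0.1, 0.0]
```

View pics/w17.png

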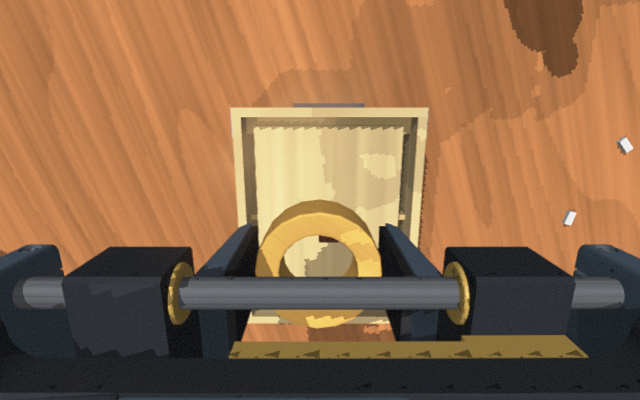

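```bash
python3 -m creep '[[0.5,-5,6.5,10,0,0,0],[0.5,0,0,14,0,0,0],[0.5,0,0,0,0,0,0],[0.5,0,0,0,0,0,0]]'
python3 -c "
from h import *
f=grab('wrist','w18'); t=cv2.imread('pics/w18.png'); cv2.imwrite('pics/w18c.png',cv2.resize(t[80:340,200:440],None,fx=2.3,fy=2.3,interpolation=cv2.INTER_CUBIC))
s=state(); p=np.array(s['ee_pos']); print(p); print('knob top px for est.',proj(f,[574.2,-289.5,78]),'ring axis at z78',proj(f,[p[0],p[1],78]))
plan([574.2,-289.6,58],71.8,1,0.5)"
```

```text
time_s: 30.5
ee_pos: [574.6, -290.7, 105.1]
ee_rot: [-180.0, -0.0, 71.8]
force: [-0.3, 0.3, -3.3]
gripper_width: 62.1
[ 574.81427563 -290.85309198  105.54097711]
knob top px for est. [[319.60808591 236.01899161]] ring axis at z78 [[321.285716   237.73476799]]
dist 47.6 turn [ 0. -0. -0.]
[0.5, 1.0, -1.0, 47.5, 0.0, -0.0, -0.0]
```

View pics/w18c.png

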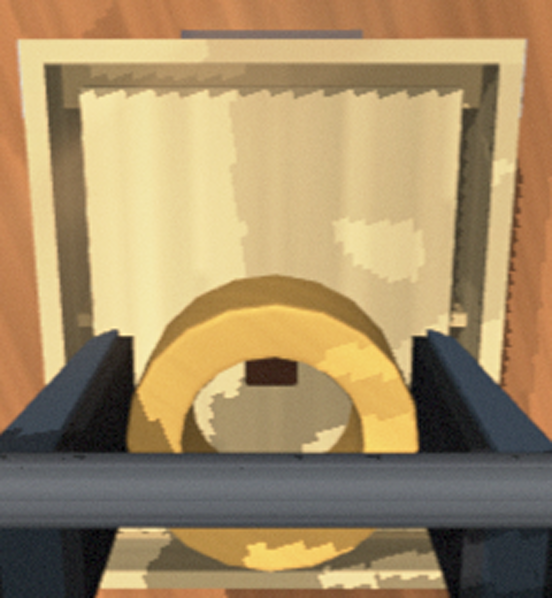

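The knob, at crop (271,375), is centred laterally in the bore (273) and lies within about 2 mm along the length. Lowering.

```bash
python3 -m creep '[[0.5,0,-1,10,0,0,0],[0.5,0,0,14,0,0,0],[0.5,0,0,10,0,0,0],[0.5,0,0,6,0,0,0],[0.5,0,0,0,0,0,0]]'
python3 -m creep '[[0.5,0,0,3,0,0,0],[0.5,0,0,2,0,0,0],[0.5,0,0,0,0,0,0]]'
```

```text
time_s: 31.18
ee_pos: [573.4, -290.4, 64.7]
ee_rot: [-179.9, -0.0, 71.8]
force: [1.0, 0.4, -4.0]
gripper_width: 62.1
time_s: 31.55
ee_pos: [573.7, -290.5, 60.4]
ee_rot: [-180.0, -0.0, 71.8]
force: [-0.1, 0.3, -4.3]
gripper_width: 61.9
```

```bash
python3 -m creep '[[0.5,0,0,1.5,0,0,0],[0.5,0,0,0.5,0,0,0],[0.5,0,0,0,0,0,0]]'
python3 -m creep '[[0.5,0,0,0.5,0,0,0],[0.5,0,0,0.5,0,0,0],[0.5,0,0,0,0,0,0]]'
```

```text
time_s: 31.92
ee_pos: [573.7, -290.6, 58.4]
ee_rot: [-180.0, -0.0, 71.8]
force: [-0.7, -0.2, -4.7]
gripper_width: 61.8
time_s: 32.3
ee_pos: [573.8, -290.6, 57.9]
ee_rot: [180.0, -0.0, 71.8]
force: [-0.5, 0.7, -1.1]
gripper_width: 62.2
```

```bash
python3 -m creep '[[0.5,0,0,0.5,0,0,0],[0.35,0,0,0,0,0,0],[0.25,0,0,0,0,0,0],[0.22,0,0,0,0,0,0],[0.22,0,0,0,0,0,0]]'
python3 -m creep '[[0.22,0,0,-5,0,0,0],[0.22,0,0,-30,0,0,0],[0.22,0,0,-40,0,0,0],[0.22,0,0,-40,0,0,0],[0.22,0,0,0,0,0,0]]'
python3 -c "
from h import *
f=grab('wrist','w19')
f=grab('scene','s19'); t=cv2.imread('pics/s19.png'); cv2.imwrite('pics/s19c.png',cv2.resize(t[140:240,140:300],None,fx=4.5,fy=4.5,interpolation=cv2.INTER_CUBIC))"
```

```text
time_s: 32.92
ee_pos: [573.9, -290.7, 56.6]
ee_rot: [180.0, -0.0, 71.8]
force: [0.2, -0.0, 0.5]
gripper_width: 71.2
time_s: 33.55
ee_pos: [575.8, -291.6, 176.2]
ee_rot: [179.5, 0.1, 71.8]
force: [-0.5, 1.0, 0.0]
gripper_width: 71.2
```

View pics/w19.png

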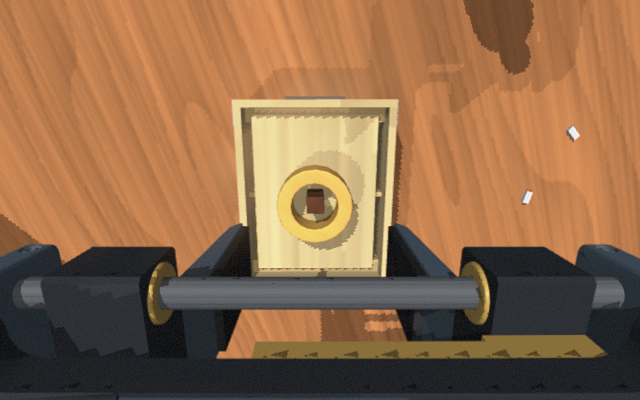

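View pics/s19c.png

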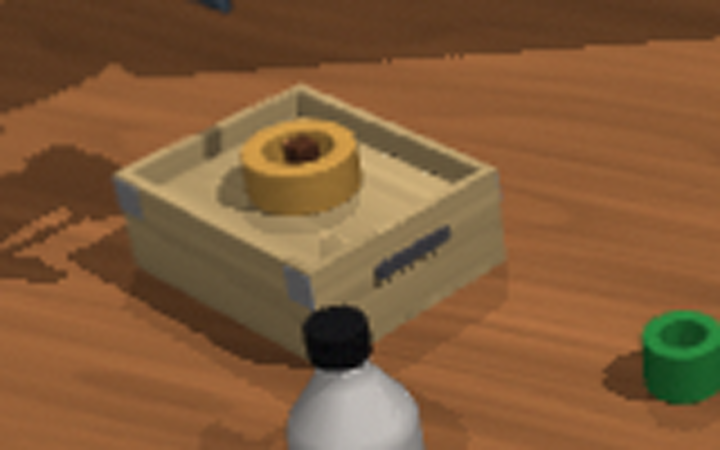

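Both views show the ring flat on the seated divider, around the knob (ring at 315,204, knob at 315,202), with the gripper clear. One numeric check, then I hand in.

```bash
python3 - <<'E'
from h import *
f=grab('wrist'); im=cv2.cvtColor(np.ascontiguousarray(f['frame']),cv2.COLOR_RGB2HSV)
R=onplane(f,[[315.3,206]],74)[0]; K=onplane(f,[[315.3,206]],78)[0]
# outer ring ellipse from saturated brass mask
m=cv2.inRange(im[150:260,260:370],(16,140,90),(30,255,255)); c=max(cv2.findContours(m,0,1)[0],key=cv2.contourArea); (cx,cy),ax,_=cv2.fitEllipse(c); print('brass ellipse',cx+260,cy+150,ax)
k=f['frame'].astype(int)[185:222,303:330]; mk=((k.sum(2)<300)&(k.sum(2)>200)).astype(np.uint8); n,l,st,cc=cv2.connectedComponentsWithStats(mk); i=1+st[1:,4].argmax(); kp=cc[i]+[303,185]; print('knob top px',kp)
R=onplane(f,[[cx+260,cy+150]],68)[0]; K=onplane(f,[kp],78)[0]; print(R,K,np.linalg.norm((R-K)[:2]))
s=state(); print(s['force'],s['time_s'],s['ee_pos'])
E
python3 -c "
from h import *
print(job_done())"
```

```text
brass ellipse 318.58317947387695 205.62842178344727 (74.4676284790039, 76.7448959350586)
knob top px [319.14238411 206.39735099]
[ 572.06068324 -291.03220863   68.        ] [ 573.11754817 -289.18015505   78.        ] 2.1323850334193346
[-0.94705757 -0.30859508 -0.53079509] 33.7 [ 573.07953779 -290.24151105  170.9408001 ]
the job is handed in; nothing more can be done
None
```

The bearing set is packed in its case and I handed the job in at about 34 s of the 128 s allowed. The hand-in reports no verdict.

- **Packing:** The steel sleeve went over the post and the aluminium block flat into the other compartment. Then the plain plywood divider went onto the ledges with its knob up, and last the brass ring around the knob. Each part was lowered until the wrist force showed contact (faint for the light divider) and then released.
- **Last checks:** The final wrist and scene views show the divider seated square inside the rim and the ring flat on it. Ring and knob centres measured about 2 mm apart (limit 14 mm), and the gripper stood about 115 mm above the parts. The sleeve and block were last seen correctly placed just before the divider covered them.
- **Bystanders:** The hammer, the oil bottle and the coloured look-alikes were not touched, though I did not measure their positions at the end.
- **Disagreements:** The position estimates for the case centre differed by up to about 4 mm along y (-291.9 mm from the top camera, -288.1 to -289.8 mm from the wrist camera). I placed by the wrist views. The arm's measured position also kept settling by a few mm after fast moves, and I corrected for that before each placing.

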